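# Turn the jug on the spraying turntable to face the spray gun

### The arm

A 7-joint arm with a two-finger parallel gripper is mounted at the origin on the work surface. World frame = base frame: x ahead of the robot, y to its left, z up, the work surface at z = 0. Lengths are in m, angles in rad, forces in N, time in s.
With the tool pointing down it reaches from about 0.425 to 0.875 m from the base axis. Payload 4.7 kg.
Tool frame: the origin (TCP) lies at the very end of the fingers, on their centre line; the grasp point (between the pads) lies 19 mm behind it; z points along the fingers, y is the line along which they close (so a half turn about z gives the same grasp; the last joint's range is limited). The gripper opens to 87 mm and grips with 3 to 60 N. Pads are 19 mm wide; open, the fingers measure 117 mm over their backs; the gripper's body (75 mm by 190 mm) begins 51 mm behind the grasp point.
Start: joints at [-1.173, 0.321, -0.07, 1.45, 0.023, 1.371, -0.057], TCP at [0.243, 0.603, 0.223] pointing down, gripper open.
Joint ranges: [-2.86, 2.86], [-0.3, 2.09], [-1.38, 1.24], [0.06, 2.45], [-1.56, 4.7], [0.09, 2.05], [-2.69, 2.69]. Speed limits (rad/s): [2.57, 2.57, 3.14, 3.14, 3.14, 3.14, 3.14].

### API

Orientations are given as a rotation vector (axis times angle).
In Python, from bench import ctrl, imaging, ticket gives the robot as it stands.
- The arm moves only by the tool jog_arm, never from a script. Its argument "rows" is text: rows parted by semicolons, each of 7 numbers parted by spaces: the shift along the tool's x, y, z in cm, then the turn, a rotation vector about the tool's x, y, z in rad, then the closure, from -1 (fully open) to 1 (shut), so that 0 is half open. A call has 1 to 5 rows; each row shifts and turns the commanded pose from where the row before left it, along the tool's axes as they then stand; what a row does not reach is not made up. A row lasts 1/8 s, in which the tool goes at most 62.5 mm and 10.7 degrees, less where a joint would pass 70% of its speed; a pose out of reach is approached as far as the arm can. A call with a gripper value outside its range is refused whole. The fingers move at their own pace and stop on an object; "force" is the grip in N (left out, the last holds). Time passes only in rows, so rows that do not move let the fingers close. It gives the time, the measured TCP pose, the force, the opening and the grip force at its end, in the units of the state.
- ctrl.get_state(): the state, without advancing time (a new reading comes with each control period).
- imaging.get_image(name): name is "scene" or "top" or "wrist"; returns a dict with "img" (400x640x3 uint8, blue, green, red), "vertical_fov" (degrees; the focal length in pixels is half the picture's height over the tangent of half this angle, whatever the lens; pixels are square), "cx", "cy" (the principal point, pixels), "origin" and "orientation" of the camera in the world. Camera axes: x right, y down, z forward; pixel columns grow to the right and rows downward; lengths in m; the calibration is good to about 2 mm. A picture is of the moment at which its call begins. There is no depth.
- ticket.close_job(): hands the job in; it is judged then, once.
The state is a dict: "time": time; "joint_positions": joint angles; "qd": joint speeds; "joint_torque": joint torques, N m; "position": TCP position; "tool_rot": TCP orientation; "ft_force": force on the tool from outside, world axes, zero at the start; "torque": the same for the moment, N m; "grip_width": opening from 0.0 (shut) to 1.0 (fully open); "grip_force": force on a finger pad.
Only numpy, scipy, OpenCV 4.12 (cv2) and the standard library are available. Lean on these libraries where they do the work, as an engineer would, in place of code of your own. Each camera call takes 0.05 s, during which the arm holds its last target. There are 200 camera calls.

### The job

A small cream jug with a fresh, easily smudged coat of glaze stands on the four-armed spraying turntable. Push the turntable round by its arms with a fingertip until the jug's spout points straight at the nozzle of the spray gun, and leave it standing still like that. Never touch, lift or shift the jug itself, and leave the gun and the other pots and the jar alone.

Things in the scene. Friction and masses are not known exactly. Their poses are not given: they have to be found in the camera images.
- turntable: Spraying turntable, fixed: dark cast foot 170 mm across (20 mm high at most), pillar and housing 52 mm thick, aluminium head with a 68 mm hub and four equal arms 90 degrees apart reaching 125 mm from the axis. Arms: flat bars 18 mm wide with rounded ends, top 104 mm and underside 90 mm above the table, open space beneath their outer halves. Origin: on the turning axis at table level.
- head (a joint): Turning angle of the head (rad), positive counter-clockwise seen from above; it turns freely either way many times, takes about 0.5 N at an arm's end, and its drag stops it within about 2 degrees of where the pushing ends. The four arms are alike.
- arm0 (a point): Point on the top face of one arm, 115 mm from the axis, on the arm's centreline.
- arm1 (a point): The same point on the next arm counter-clockwise.
- arm2 (a point): The same point on the arm opposite arm0.
- arm3 (a point): The same point on the arm opposite arm1.
- jug: Pale glazed cream jug, 68 mm across its belly, 72 mm high, 0.13 to 0.25 kg, standing loose in the middle of the turntable's head (its foot 104 mm, its rim 174 mm above the table) and turning with it. Origin: centre of its underside; x points out through the spout, z up. The spout lies at any angle to the arms.
- jug_spout (a point): Tip of the jug's pouring lip, 44 mm from the jug's centreline, 69 mm above its foot.
- jug_handle (a point): Outermost point of the jug's handle, opposite the spout, 57 mm from the jug's centreline, 50 mm above its foot.
- gun: Small steel spray gun on a fixed weighted stand (round foot 120 mm across), white cup with black lid on top; 238 mm high, 155 mm long. Origin: at table level plumb below the nozzle's tip, the stand's foot centred 90 mm behind it (+x). It fires along its own -x, straight at the turntable's axis. It stands beyond the turntable, anywhere from far left to far right as the robot sees it.
- nozzle (a point): Tip of the spray gun's nozzle, 140 mm above the table, 200 to 240 mm from the turntable's axis.
- mug: Bystander: loose unglazed mug, 78 mm across, 90 mm high, with a handle. Origin: centre of its underside.
- bowl: Bystander: loose unglazed bowl, 130 mm across, 58 mm high. Origin: centre of its underside.
- jar: Bystander: loose full glaze jar with a white lid, 62 mm across, 95 mm high, standing between the turntable and the spray gun, to one side. Origin: centre of its underside.
There are look-alikes about, which are no part of the job. Leave any pink look-alike of the jug alone.

How it is judged:
By the outcome, as a careful person would: the job done as asked, in the order asked, and still so for the second after the job is handed in, with the robot touching nothing.
It also fails if it takes over 58 s, if anything falls off the work surface, if the arm or the gripper's body presses on something with over 40 N, if the wrist force passes 120 N, or if a joint passes its speed limit or range.

## Working session

There is one attempt and no reset: what is moved stays moved. The work goes in short steps, Python scripts to look and compute and a tool call to move; the robot and the scene stay as the last step left them, time stands still between calls to the robot, and variables do not carry over. Pictures are saved under pics/ and viewed, at most 10 in all, crops included, and the job is handed in when it is done.

Besides the shell and the picture viewer there is one more tool, called after "Emit:" as a command line: name --argument value ..., lists and objects as JSON in quotes. jog_arm: Moves the arm, as the interface text tells. Its arguments: {"type":"object","properties":{"rows":{"type":"string"},"force":{"type":"number"}},"required":["rows"]}

```bash
mkdir -p pics; cat > h.py <<'E'
import numpy as np,cv2
from scipy.spatial.transform import Rotation as R
from bench import ctrl,imaging,ticket
def rot(o):
    o=np.array(o,float)
    return o if o.shape==(3,3) else (R.from_rotvec(o).as_matrix() if o.size==3 else R.from_quat(o).as_matrix())
def ray(c,u,v):
    f=200/np.tan(np.radians(c["vertical_fov"])/2)
    return np.array(c["origin"]),rot(c["orientation"])@np.array([(u-c["cx"])/f,(v-c["cy"])/f,1])
def onz(c,u,v,z):
    o,d=ray(c,u,v);return o+d*(z-o[2])/d[2]
def proj(c,p):
    f=200/np.tan(np.radians(c["vertical_fov"])/2)
    q=rot(c["orientation"]).T@(np.array(p)-c["origin"]);return q[0]/q[2]*f+c["cx"],q[1]/q[2]*f+c["cy"]
E
python3 - <<'E'
from h import *
for n in("scene","top"):
    c=imaging.get_image(n);cv2.imwrite(f"pics/{n}0.png",c["img"]);np.save(n+"0.npy",c,allow_pickle=True)
    print(n,{k:c[k] for k in c if k!="img"})
print(ctrl.get_state())
E
```

```text
scene {'vertical_fov': 46.66644381182156, 'cx': 319.9220439098994, 'cy': 202.79552883611638, 'origin': array([1.16803636, 0.14019016, 1.03199288]), 'orientation': array([-1.7098763 , -2.04736163,  0.68425517])}
top {'vertical_fov': 49.05912532389943, 'cx': 321.8353482673959, 'cy': 194.1567837347958, 'origin': array([0.42062656, 0.00502721, 1.18051783]), 'orientation': array([-2.15638848,  2.17283652, -0.09207193])}
{'time': 0.1, 'joint_positions': array([-1.17289998,  0.32174019, -0.07009883,  1.45156867,  0.02257898,
        1.37075692, -0.05692582]), 'qd': array([ 3.96218077e-04, -2.80372074e-03, -1.52678138e-04, -2.88505019e-03,
       -7.22292082e-04, -8.31116021e-04, -6.00061499e-06]), 'joint_torque': array([-2.54149536e-04, -4.92574632e+01, -4.05697161e-01, -3.13400853e+01,
       -6.41502393e-02,  3.94561957e-02,  6.41599627e-05]), 'position': array([0.24323452, 0.60224779, 0.22156874]), 'tool_rot': array([-5.99105787e-01, -3.08367689e+00,  2.61791987e-03]), 'ft_force': array([-0.22439682,  0.12938525, -0.68752401]), 'torque': array([ 0.01676721, -0.02315004, -0.01094557]), 'grip_force': 0.0, 'grip_width': 0.9986581678843082}
```

View pics/top0.png

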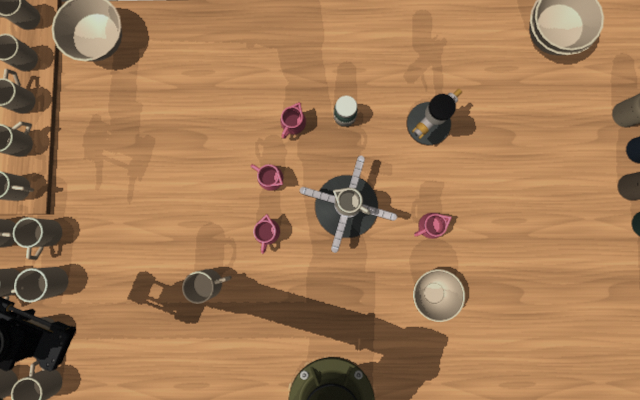

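View pics/scene0.png

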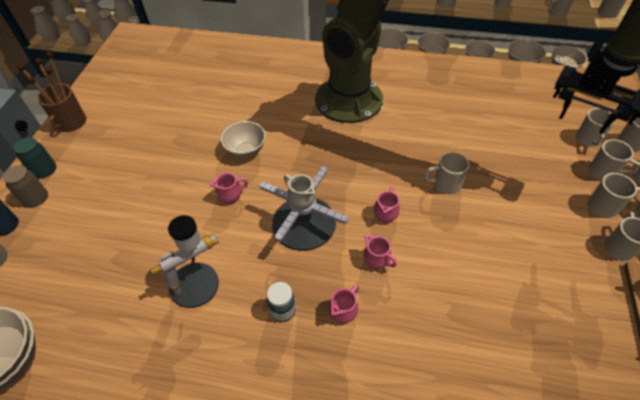

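The top view shows the turntable with the cream jug at about (348,202) and the gun at (430,118), with its nozzle near (418,133). The jar is at (346,110), the mug at (199,287) and the bowl at (439,295).

Candidates for the jug are the pale one at (348,202) on the head and four pink look-alikes at (292,120), (270,177), (265,231) and (434,224). I choose the pale one on the head and will check it in a close crop.

```bash
python3 - <<'E'
from h import *
t=np.load("top0.npy",allow_pickle=True).item();s=np.load("scene0.npy",allow_pickle=True).item()
a=cv2.resize(t["img"][80:260,290:470],(600,600),interpolation=cv2.INTER_CUBIC)
b=cv2.resize(s["img"][160:250,250:360],(0,0),fx=6,fy=6,interpolation=cv2.INTER_CUBIC)[:, :]
b=s["img"][150:330,150:350];b=cv2.resize(b,(667,600),interpolation=cv2.INTER_CUBIC)
o=np.hstack([a,b]);cv2.imwrite("pics/cropT.png",a);cv2.imwrite("pics/cropS.png",b)
# arms tips
for uv in((361,158),(395,217),(335,249),(303,190)): print("arm",onz(t,*uv,.104).round(4))
print("noz",onz(t,418,133,.14).round(3),"jar",onz(t,346,104,.095).round(3),"pink",[onz(t,*p,.04).round(3) for p in((434,224),(270,177),(265,231),(292,120))],"bowl",onz(t,439,295,.03).round(3),"mug",onz(t,199,287,.05).round(3))
E
```

```text
arm [ 0.6164 -0.0789  0.104 ]
arm [ 0.4692 -0.1599  0.104 ]
arm [ 0.3923 -0.0121  0.104 ]
arm [0.5376 0.0655 0.104 ]
noz [ 0.67  -0.214  0.14 ] jar [ 0.757 -0.044  0.095] pink [array([ 0.453, -0.27 ,  0.04 ]), array([0.58 , 0.156, 0.04 ]), array([0.438, 0.168, 0.04 ]), array([0.732, 0.098, 0.04 ])] bowl [ 0.271 -0.279  0.03 ] mug [0.297 0.334 0.05 ]
```

View pics/cropT.png

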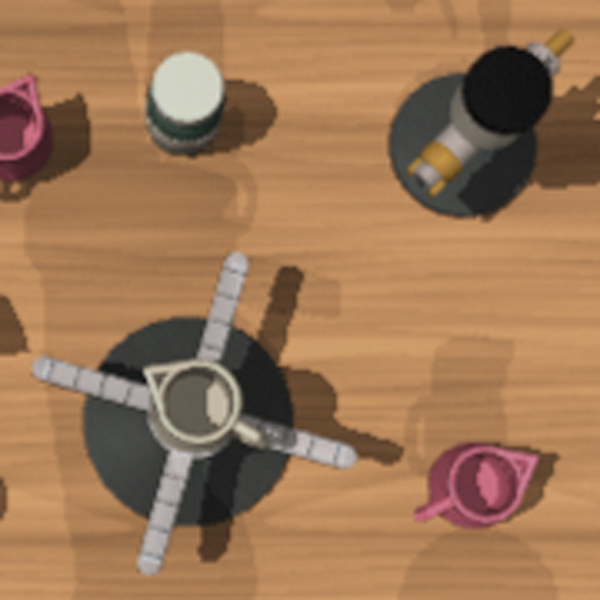

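View pics/cropS.png

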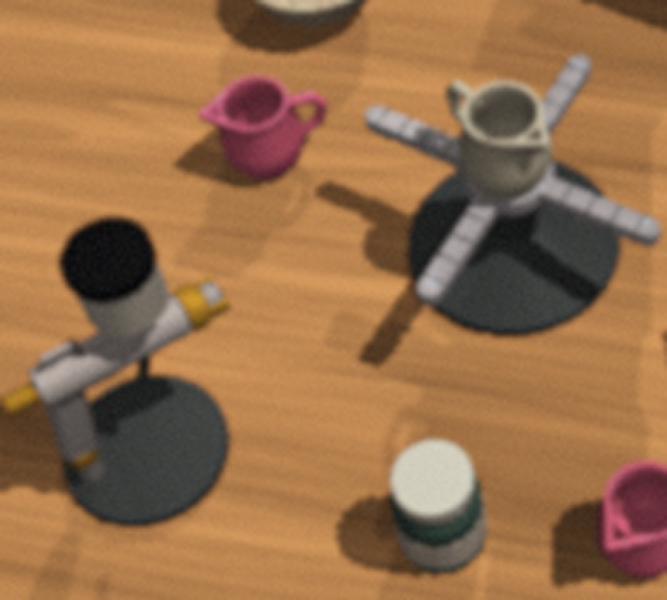

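The crops confirm the choice: the pale jug stands on the head, its spout pointing up-left at crop (147,370) and its handle down-right at crop (262,437). The nozzle tip is at crop (424,176). Next I compute the angles and the first move.

```bash
cat >> h.py <<'E'
AX=np.array([.504,-.046])
def goal(th,r=.112,off=.024,z=.09):
    th=np.radians(th);u=np.array([np.cos(th),np.sin(th),0]);t=np.array([-u[1],u[0],0])
    M=np.column_stack([u,-t,[0,0,-1]])  # x=u,y=z×x
    return np.r_[AX,z]+r*u+off*t,M
def rel(th,**k):
    s=ctrl.get_state();T=rot(s["tool_rot"]);p,M=goal(th,**k)
    return s["time"],"d_tool_cm",(100*T.T@(p-s["position"])).round(2),"turn",R.from_matrix(T.T@M).as_rotvec().round(3),"goal",p.round(3)
E
python3 - <<'E'
from h import *
t=np.load("top0.npy",allow_pickle=True).item();s=np.load("scene0.npy",allow_pickle=True).item()
T=lambda x,y:(290+x/3.3333,80+y/3.3333); S=lambda x,y:(150+x/3.333,150+y/3.333)
ang=lambda p,q=AX:np.degrees(np.arctan2(*(np.array(p)[:2]-q)[::-1])).round(1)
def rep(n,p): print(n,p.round(4),"r",np.hypot(*(p[:2]-AX)).round(4),"ang",ang(p))
rep("spoutT",onz(t,*T(147,370),.173));rep("handleT",onz(t,*T(262,437),.154))
rep("nozT",onz(t,*T(424,176),.14))
rep("spoutS",onz(s,*S(547,143),.173));rep("handS",onz(s,*S(453,88),.154));rep("nozS",onz(s,*S(213,292),.14))
for n,c,b in(("T",t,(395,90,460,150)),("S",s,(160,255,225,310))):
    x0,y0,x1,y1=b;g=c["img"][y0:y1,x0:x1].astype(int);m=((g.max(2)<75)).astype(np.uint8)
    # warm wood removed: bluish/grey dark
    m&=(g[...,0]>=g[...,2]-4).astype(np.uint8)
    k=max(cv2.findContours(m,0,2)[0],key=cv2.contourArea);e=cv2.minEnclosingCircle(k)
    rep("foot"+n,onz(c,e[0][0]+x0,e[0][1]+y0,.01));print(e)
for n,c in(("T",t),("S",s)):
  for x,y in((236,258),(343,458),(150,568),(40,367)) if n=="T" else ((375,116),(650,231),(584,64),(430,290)):
    rep("arm"+n,onz(c,*(T if n=="T" else S)(x,y),.104))
print(rel(74,off=.045,z=.2216)); print(rel(74,off=.045))
E
```

```text
spoutT [ 0.5272 -0.0103  0.173 ] r 0.0426 ang 57.0
handleT [ 0.4812 -0.0908  0.154 ] r 0.0503 ang -117.0
nozT [ 0.6701 -0.2125  0.14  ] r 0.2352 ang -45.1
spoutS [ 0.5267 -0.0072  0.173 ] r 0.045 ang 59.7
handS [ 0.4743 -0.0883  0.154 ] r 0.0517 ang -125.0
nozS [ 0.6664 -0.2127  0.14  ] r 0.2327 ang -45.7
footT [ 0.7427 -0.282   0.01  ] r 0.3357 ang -44.7
((37.346153259277344, 27.705127716064453), 27.358154296875)
footS [ 0.733  -0.2699  0.01  ] r 0.3203 ang -44.3
((33.5, 30.5), 24.300304412841797)
armT [ 0.6179 -0.0785  0.104 ] r 0.1185 ang -15.9
armT [ 0.4682 -0.1547  0.104 ] r 0.1144 ang -108.2
armT [ 0.3889 -0.0121  0.104 ] r 0.12 ang 163.6
armT [0.5374 0.068  0.104 ] r 0.1188 ang 73.7
armS [ 0.4722 -0.1542  0.104 ] r 0.1128 ang -106.4
armS [0.5412 0.0698 0.104 ] r 0.1217 ang 72.2
armS [ 0.3935 -0.0053  0.104 ] r 0.1178 ang 159.8
armS [ 0.6178 -0.0756  0.104 ] r 0.1176 ang -14.6
(0.1, 'd_tool_cm', array([-42.81, -39.68,   0.07]), 'turn', array([-1.000e-03,  1.000e-03,  1.466e+00]), 'goal', array([0.492, 0.074, 0.222]))
(0.1, 'd_tool_cm', array([-42.81, -39.65,  13.23]), 'turn', array([-1.000e-03,  1.000e-03,  1.466e+00]), 'goal', array([0.492, 0.074, 0.09 ]))
```

Emit:
jog_arm --rows "-3.5 -3.2 0 0 0 0 1;-3.5 -3.2 0 0 0 0 1;-3.5 -3.2 0 0 0 0 1;-3.5 -3.2 0 0 0 0 1;-3.5 -3.2 0 0 0 0 1"

```text
time: 0.72
position: [0.3462, 0.3871, 0.2222]
tool_rot: [-0.599, -3.084, 0.001]
ft_force: [0.6, -0.1, 0.8]
grip_width: 0.515
grip_force: 0.0
```

Emit:
jog_arm --rows "-3.5 -3.2 0 0 0 0 1;-3.5 -3.2 0 0 0 0 1;-3.5 -3.2 0 0 0 0 1;-3.5 -3.2 0 0 0 0 1;-3.5 -3.2 0 0 0 0 1"

```text
time: 1.35
position: [0.4484, 0.1734, 0.2223]
tool_rot: [-0.599, -3.084, -0.0]
ft_force: [-0.0, -0.1, 0.2]
grip_width: 0.019
grip_force: 0.0
```

Emit:
jog_arm --rows "-3 -3 0 0 0 0 1;0 0 0 0 0 0.18 1;0 0 0 0 0 0.18 1;0 0 0 0 0 0.18 1;0 0 0 0 0 0.18 1"

```text
time: 1.98
position: [0.4644, 0.1358, 0.2222]
tool_rot: [-1.655, -2.67, 0.001]
ft_force: [0.3, 0.0, -0.5]
grip_width: 0.008
grip_force: 0.0
```

Emit:
jog_arm --rows "0 0 0 0 0 0.18 1;0 0 0 0 0 0.18 1;0 0 0 0 0 0.18 1;0 0 0 0 0 0.18 1;0 0 0 0 0 0 1"

```text
time: 2.6
position: [0.4644, 0.1358, 0.2222]
tool_rot: [-2.482, -1.926, 0.001]
ft_force: [-0.3, -0.6, 1.3]
grip_width: 0.002
grip_force: 0.0
```

```bash
sed -i 's/^AX=.*/AX=np.array([.5045,-.0435])/' h.py; python3 - <<'E'
from h import *
s=ctrl.get_state();print(s["position"].round(3),s["joint_positions"].round(2),s["grip_width"],s["ft_force"].round(1))
print(rel(73.5,off=.042))
E
```

```text
[0.464 0.136 0.222] [-0.64 -0.04  0.3   1.86  0.01  1.32 -0.6 ] 0.0022016945410819272 [-0.3 -0.6  1.3]
(2.6, 'd_tool_cm', array([-5.02,  4.56, 13.22]), 'turn', array([-0.001,  0.   ,  0.037]), 'goal', array([0.496, 0.076, 0.09 ]))
```

Emit:
jog_arm --rows "-2.5 2.3 0 0 0 0.037 1;-2.5 2.3 0 0 0 0 1;0 0 3.5 0 0 0 1;0 0 3.5 0 0 0 1;0 0 0 0 0 0 1"

```text
time: 3.22
position: [0.4933, 0.0748, 0.1501]
tool_rot: [-2.515, -1.879, 0.009]
ft_force: [-0.5, 0.2, 0.3]
grip_width: 0.008
grip_force: 0.0
```

```bash
python3 - <<'E'
from h import *
print(rel(73.5,off=.042))
c=imaging.get_image("wrist");cv2.imwrite("pics/w1.png",c["img"])
E
```

```text
(3.225, 'd_tool_cm', array([0.19, 0.26, 6.01]), 'turn', array([-0.005,  0.003,  0.001]), 'goal', array([0.496, 0.076, 0.09 ]))
```

View pics/w1.png

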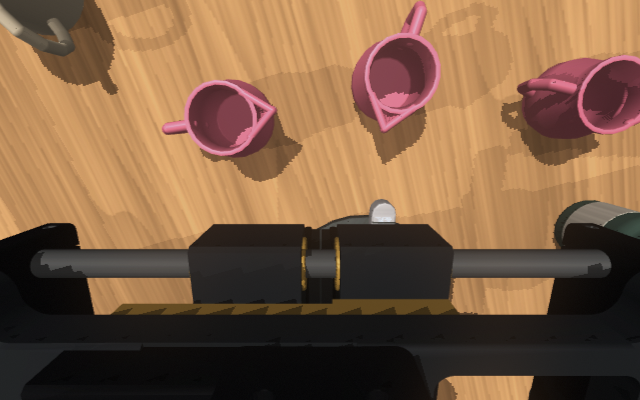

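The wrist view looks outward past the shut fingers at (320,270). The arm's tip shows just to their clockwise side at (382,213), so the way down is clear.

Emit:
jog_arm --rows "0.2 0 3 0 0 0 1;0 0 3 0 0 0 1;0 0 0 0 0 0 1;0 0.5 0 0 0 0 1;0 0.5 0 0 0 0 1"

```text
time: 3.9
position: [0.5077, 0.0747, 0.0946]
tool_rot: [2.518, 1.877, 0.005]
ft_force: [-0.6, 1.1, 0.5]
grip_width: 0.006
grip_force: 0.0
```

```bash
python3 - <<'E'
from h import *
print(rel(73.5,off=.024),ctrl.get_state()["ft_force"])
c=imaging.get_image("top");cv2.imwrite("pics/t1.png",cv2.resize(c["img"][120:270,270:430],(640,600),interpolation=cv2.INTER_CUBIC))
# per-row step for 4deg clockwise with tool at r=.112, off .024
for d in (2,4):
  p,M=goal(0);q,N=goal(-d);print(d,(100*M.T@(q-p)).round(3),R.from_matrix(M.T@N).as_rotvec().round(4))
E
```

```text
(3.9, 'd_tool_cm', array([-0.22,  0.65,  0.46]), 'turn', array([ 0.003, -0.002, -0.002]), 'goal', array([0.513, 0.071, 0.09 ])) [-0.6200068   1.07739472  0.47201513]
2 [0.077 0.392 0.   ] [0.     0.     0.0349]
4 [0.14  0.787 0.   ] [0.     0.     0.0698]
```

View pics/t1.png

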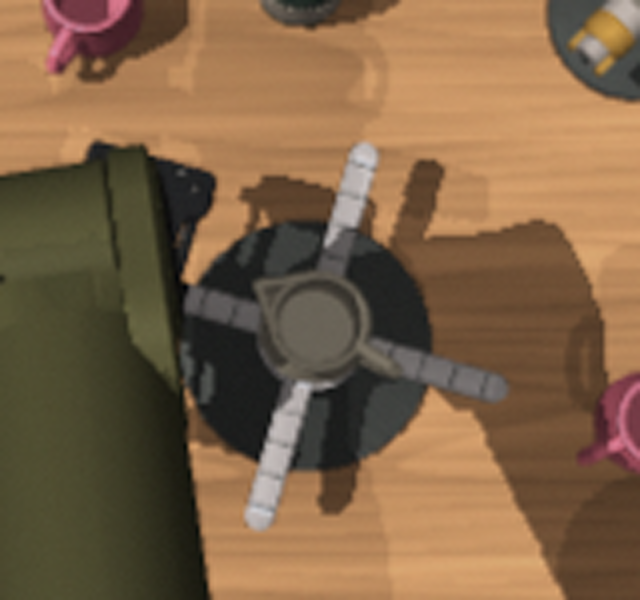

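The top view shows the jug unchanged, with the spout still up-left at (258,282) and the gripper just off the left arm near (190,300). I begin the arc push.

Emit:
jog_arm --rows "-0.1 0.3 0.3 0 0 0 1;-0.1 0.3 0 0 0 0 1;0.08 0.39 0 0 0 0.035 1;0.08 0.39 0 0 0 0.035 1;0.08 0.39 0 0 0 0.035 1"

```text
time: 4.58
position: [0.523, 0.0695, 0.0895]
tool_rot: [-2.616, -1.739, 0.0]
ft_force: [-0.9, 0.9, 0.7]
grip_width: 0.005
grip_force: 0.2
```

Emit:
jog_arm --rows "0.14 0.79 0 0 0 0.07 1;0.14 0.79 0 0 0 0.07 1;0.14 0.79 0 0 0 0.07 1;0.14 0.79 0 0 0 0.07 1;0.08 0.39 0 0 0 0.035 1"

```text
time: 5.2
position: [0.5571, 0.0574, 0.0895]
tool_rot: [-2.856, -1.308, -0.0]
ft_force: [-0.8, 0.8, 0.1]
grip_width: 0.008
grip_force: 0.3
```

```bash
python3 - <<'E'
from h import *
s=ctrl.get_state();T=rot(s["tool_rot"]);th=np.degrees(np.arctan2(T[1,0],T[0,0]));print(th,rel(th),s["joint_positions"].round(2))
c=imaging.get_image("top");cv2.imwrite("pics/t2.png",cv2.resize(c["img"][120:270,270:430],(640,600),interpolation=cv2.INTER_CUBIC))
E
```

```text
49.208661873401645 (5.2, 'd_tool_cm', array([ 0.12,  0.21, -0.05]), 'turn', array([-0., -0.,  0.]), 'goal', array([0.56 , 0.057, 0.09 ])) [-0.54  0.25  0.44  1.85 -0.12  1.07 -0.76]
```

View pics/t2.png

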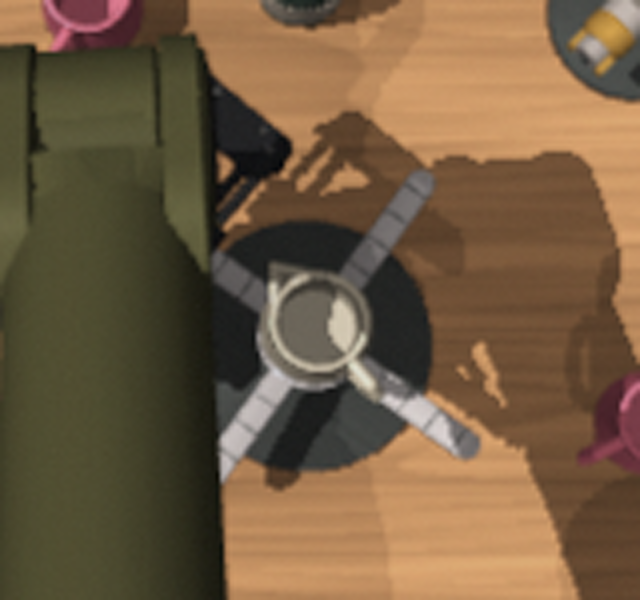

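The push works: the front arm's tip moved from about (363,155) to (425,180) in the crop, roughly 20° clockwise, and the jug turned with it untouched.

Emit:
jog_arm --rows "0.14 0.79 0 0 0 0.07 1;0.14 0.79 0 0 0 0.07 1;0.14 0.79 0 0 0 0.07 1;0.14 0.79 0 0 0 0.07 1;0.14 0.79 0 0 0 0.07 1"

```text
time: 5.88
position: [0.588, 0.0328, 0.0896]
tool_rot: [-3.04, -0.791, -0.0]
ft_force: [0.1, 0.3, -0.6]
grip_width: 0.002
grip_force: 0.3
```

Emit:
jog_arm --rows "0.14 0.79 0 0 0 0.07 1;0.14 0.79 0 0 0 0.07 1;0.14 0.79 0 0 0 0.07 1;0.14 0.79 0 0 0 0.07 1;0.14 0.79 0 0 0 0.07 1"

```text
time: 6.5
position: [0.6088, -0.0013, 0.0896]
tool_rot: [-3.131, -0.25, -0.001]
ft_force: [0.4, 0.3, 1.0]
grip_width: -0.001
grip_force: 0.3
```

Emit:
jog_arm --rows "0.14 0.79 0 0 0 0.07 1;0.14 0.79 0 0 0 0.07 1;0.14 0.79 0 0 0 0.07 1;0.14 0.79 0 0 0 0.07 1;0.08 0.39 0 0 0 0.035 1"

```text
time: 7.12
position: [0.6163, -0.0371, 0.0896]
tool_rot: [3.132, -0.244, 0.0]
ft_force: [0.5, 2.1, 1.1]
grip_width: 0.004
grip_force: 0.3
```

```bash
python3 - <<'E'
from h import *
s=ctrl.get_state();T=rot(s["tool_rot"]);th=np.degrees(np.arctan2(T[1,0],T[0,0]));print(th,rel(th),s["joint_positions"].round(2))
d=s["position"][:2]-AX;print("finger r",np.hypot(*d),"ang",np.degrees(np.arctan2(d[1],d[0])))
c=imaging.get_image("top");g=imaging.get_image("scene");np.save("t3.npy",c,allow_pickle=True);np.save("s3.npy",g,allow_pickle=True)
cv2.imwrite("pics/t3.png",np.hstack([cv2.resize(c["img"][120:270,280:420],(373,400),interpolation=cv2.INTER_CUBIC),cv2.resize(g["img"][160:260,250:356],(424,400),interpolation=cv2.INTER_CUBIC)]))
E
```

```text
-8.908942181049179 (7.125, 'd_tool_cm', array([ 0.25, -0.04, -0.04]), 'turn', array([-0., -0.,  0.]), 'goal', array([ 0.619, -0.037,  0.09 ])) [-0.5   0.4   0.64  1.71 -0.26  1.12 -1.51]
finger r 0.11201469425736944 ang 3.2738464650111663
```

View pics/t3.png

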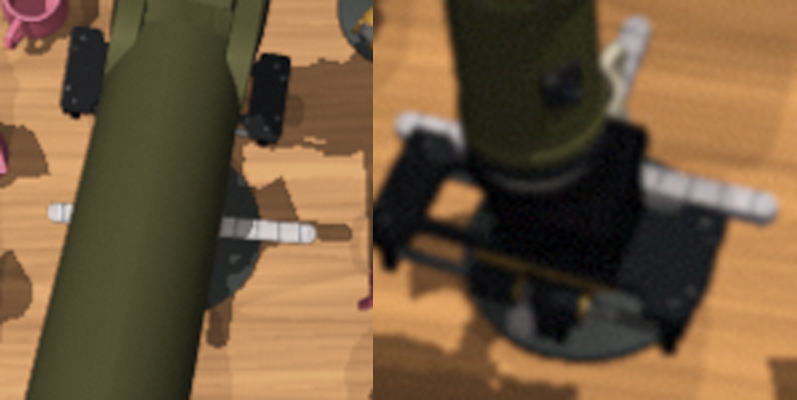

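The forearm covers the jug. The side arms' tips at crop (55,212) and (310,233) put the pushed arm at about -5°, so roughly 24° remains. I push about 19°, then clear the view and measure.

Emit:
jog_arm --rows "0.14 0.79 0 0 0 0.07 1;0.14 0.79 0 0 0 0.07 1;0.14 0.79 0 0 0 0.07 1;0.14 0.79 0 0 0 0.07 1;0.08 0.39 0 0 0 0.035 1"

```text
time: 7.85
position: [0.6126, -0.0725, 0.0895]
tool_rot: [-3.055, 0.731, -0.0]
ft_force: [-0.3, 0.1, -0.6]
grip_width: 0.003
grip_force: 0.3
```

Emit:
jog_arm --rows "0 0 0 0 0 0 1;0 -1 0 0 0 0 1;1 -1 0 0 0 0 1;3 -1 -1 0 0 0 1;2 0 -5 0 0 0 1"

```text
time: 8.48
position: [0.6795, -0.0701, 0.1463]
tool_rot: [3.056, -0.724, -0.01]
ft_force: [0.9, 0.1, -0.0]
grip_width: 0.006
grip_force: 0.0
```

Emit:
jog_arm --rows "0 -4 -5 0 0 0 1;0 -5 -3 0 0 0 1;0 -5 0 0 0 0 1;0 -5 0 0 0 0 1;0 -5 0 0 0 0 1"

```text
time: 9.1
position: [0.7889, 0.1434, 0.228]
tool_rot: [-3.056, 0.727, -0.0]
ft_force: [0.7, 0.1, -0.4]
grip_width: 0.008
grip_force: 0.0
```

```bash
python3 - <<'E'
from h import *
s=ctrl.get_state();print(s["position"],s["joint_positions"].round(2))
c=imaging.get_image("top");g=imaging.get_image("scene");np.save("t4.npy",c,allow_pickle=True);np.save("s4.npy",g,allow_pickle=True)
cv2.imwrite("pics/t4.png",np.hstack([cv2.resize(c["img"][140:260,290:410],(400,400),interpolation=cv2.INTER_CUBIC),cv2.resize(g["img"][160:260,250:350],(400,400),interpolation=cv2.INTER_CUBIC)]))
E
```

```text
[0.78888538 0.14337854 0.22801535] [-0.53  0.73  0.64  0.97 -0.41  1.56 -2.06]
```

View pics/t4.png

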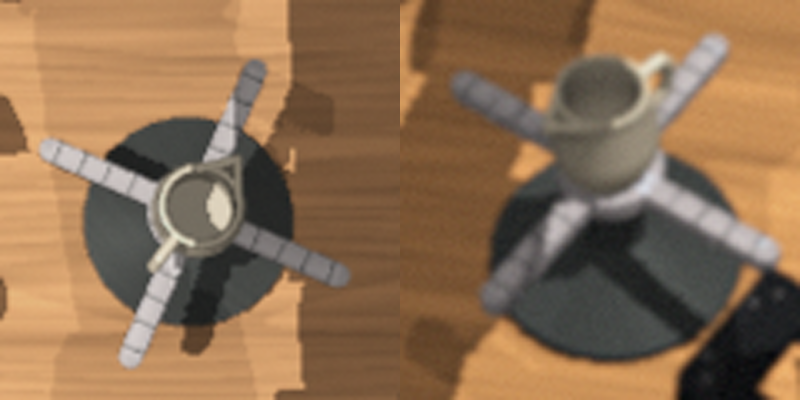

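Both views are clear. The spout tip is at top crop (240,156) and the handle at (154,270); in the scene crop the spout is at (151,127) and the handle at (272,72). I compute the remaining angle.

```bash
python3 - <<'E'
from h import *
t=np.load("t4.npy",allow_pickle=True).item();s=np.load("s4.npy",allow_pickle=True).item()
T=lambda x,y:(290+x/3.3333,140+y/3.3333);S=lambda x,y:(250+x/4,160+y/4)
def rep(n,p): d=p[:2]-AX;print(n,p.round(4),"r",np.hypot(*d).round(4),"ang",np.degrees(np.arctan2(d[1],d[0])).round(1))
a=onz(t,*T(240,156),.173);h=onz(t,*T(154,270),.154);rep("spT",a);rep("haT",h);d=a-h;print("haT->spT",np.degrees(np.arctan2(d[1],d[0])))
b=onz(s,*S(151,127),.173);g=onz(s,*S(272,72),.154);rep("spS",b);rep("haS",g);d=b-g;print(np.degrees(np.arctan2(d[1],d[0])))
P=[onz(t,*T(x,y),.104) for x,y in((254,68),(343,277),(130,360),(47,148))]
for p in P:rep("armT",p)
for x,y in((63,87),(370,248),(316,45),(95,297)):rep("armS",onz(s,*S(x,y),.104))
for c,n in((t,"T"),(s,"S")):  # rim centre by hull of pale pixels skipped
    print(n,[np.round(proj(c,np.r_[AX,.174]),1)])
E
```

```text
spT [ 0.5364 -0.0748  0.173 ] r 0.0447 ang -44.5
haT [ 0.4586 -0.0148  0.154 ] r 0.0541 ang 148.0
haT->spT -37.65834250559019
spS [ 0.5339 -0.0686  0.173 ] r 0.0387 ang -40.5
haS [ 0.4659 -0.0098  0.154 ] r 0.0513 ang 138.9
-40.84038792603002
armT [ 0.6102 -0.0918  0.104 ] r 0.1162 ang -24.5
armT [ 0.4543 -0.1544  0.104 ] r 0.1217 ang -114.4
armT [0.3948 0.0025 0.104 ] r 0.1189 ang 157.3
armT [0.5515 0.0628 0.104 ] r 0.1162 ang 66.1
armS [ 0.461  -0.1485  0.104 ] r 0.1137 ang -112.5
armS [0.5499 0.0651 0.104 ] r 0.1177 ang 67.3
armS [0.3987 0.0057 0.104 ] r 0.1167 ang 155.1
armS [ 0.6125 -0.0897  0.104 ] r 0.1175 ang -23.2
T [array([348.6, 200.6])]
S [array([300.8, 183.2])]
```

```bash
python3 - <<'E'
from h import *
s=ctrl.get_state();T=rot(s["tool_rot"]);p=s["position"]
for a,z in((-4,.228),(-4,.0895),(-20.2,.0895)):
    a=np.radians(a);q=np.r_[AX+.113*np.array([np.cos(a),np.sin(a)]),z];print(q.round(4),(100*T.T@(q-p)).round(2));p=q
E
```

```text
[ 0.6172 -0.0514  0.228 ] [-6.47 25.74 -0.33]
[ 0.6172 -0.0514  0.0895] [ 0.05  0.05 13.85]
[ 0.6105 -0.0825  0.0895] [ 0.78  3.09 -0.01]
```

Emit:
jog_arm --rows "-1.3 5.2 0 0 0 0 1;-1.3 5.2 0 0 0 0 1;-1.3 5.1 0 0 0 0 1;-1.3 5.1 0 0 0 0 1;-1.3 5.1 0 0 0 0 1"

```text
time: 9.82
position: [0.613, -0.0603, 0.2284]
tool_rot: [-3.056, 0.728, -0.001]
ft_force: [0.4, -0.1, 1.0]
grip_width: 0.003
grip_force: 0.0
```

Emit:
jog_arm --rows "0 0 0 0 0 0 1;0 0 4.5 0 0 0 1;0 0 4.5 0 0 0 1;0 0 4.5 0 0 0 1;0 0 0 0 0 0 1"

```text
time: 10.45
position: [0.6115, -0.058, 0.0898]
tool_rot: [3.054, -0.727, -0.011]
ft_force: [-0.7, -0.4, 0.8]
grip_width: 0.004
grip_force: 0.0
```

```bash
python3 - <<'E'
from h import *
s=ctrl.get_state();T=rot(s["tool_rot"]);p=s["position"];print(p)
print((100*T.T@(np.array([.6105,-.0825,.0895])-p)).round(2))
E
```

```text
[ 0.61149777 -0.05795584  0.0897836 ]
[1.02 2.24 0.03]
```

Emit:
jog_arm --rows "0.3 0.5 0 0 0 0 1;0.2 0.45 0 0 0 0 1;0.2 0.45 0 0 0 0 1;0.2 0.45 0 0 0 0 1;0.1 0.4 0 0 0 0 1"

```text
time: 11.08
position: [0.6125, -0.0844, 0.0937]
tool_rot: [-3.055, 0.73, -0.001]
ft_force: [-0.2, 0.6, 0.2]
grip_width: 0.004
grip_force: 0.3
```

Emit:
jog_arm --rows "0 0 0 0 0 0 1;0 0 0 0 0 0 1"

```text
time: 11.32
position: [0.6123, -0.0841, 0.0933]
tool_rot: [-3.056, 0.73, 0.0]
ft_force: [0.3, 0.6, 0.5]
grip_width: 0.003
grip_force: 0.0
```

```bash
python3 - <<'E'
from h import *
s=ctrl.get_state();d=s["position"][:2]-AX;print(s["position"],np.hypot(*d),np.degrees(np.arctan2(d[1],d[0])))
w=imaging.get_image("wrist");T=rot(s["tool_rot"]);print("cam in tool",(T.T@(np.array(w["origin"])-s["position"])).round(3),(T.T@rot(w["orientation"])).round(2),w["vertical_fov"],s["joint_positions"].round(2))
E
```

```text
[ 0.6123279 -0.0841484  0.0933005] 0.1152351862426592 -20.655180627215486
cam in tool [ 0.067 -0.    -0.162] [[ 0.   -0.97 -0.25]
 [ 1.    0.    0.  ]
 [ 0.   -0.25  0.97]] 67.39932751694184 [-0.49  0.42  0.72  1.71 -0.3   1.13 -1.72]
```

Emit:
jog_arm --rows "0 -1 0 0 0 0 1;1 -1.5 0 0 0 0 1;0 0 -5.5 0 0 0 1;0 0 -6 0 0 0 1;0 0 -6 0 0 0 1"

```text
time: 12.0
position: [0.6327, -0.0652, 0.2701]
tool_rot: [-3.056, 0.729, -0.0]
ft_force: [0.5, 0.1, -0.2]
grip_width: 0.006
grip_force: 0.0
```

Emit:
jog_arm --rows "0 0 -5.5 0 0 0 1;0 0 0 0 0 -0.17 1;0 0 0 0 0 -0.17 1;0 0 0 0 0 -0.17 1;0 0 0 0 0 -0.17 1"

```text
time: 12.62
position: [0.6329, -0.0653, 0.3233]
tool_rot: [-3.123, -0.341, -0.0]
ft_force: [0.9, -0.1, 0.8]
grip_width: 0.004
grip_force: 0.0
```

Emit:
jog_arm --rows "0 0 0 0 0 -0.17 1;0 0 0 0 0 -0.17 1;0 0 0 0 0 -0.17 1;0 0 0 0 0 -0.17 1;0 0 0 0 0 -0.17 1"

```text
time: 13.25
position: [0.6329, -0.0653, 0.3233]
tool_rot: [-2.704, -1.598, -0.0]
ft_force: [-0.1, -0.0, -0.0]
grip_width: 0.006
grip_force: 0.0
```

```bash
python3 - <<'E'
from h import *
s=ctrl.get_state();T=rot(s["tool_rot"]);p=s["position"];print(p,np.degrees(np.arctan2(T[1,0],T[0,0])),s["joint_positions"].round(2))
q=np.r_[AX,p[2]]-.1*np.r_[T[:2,0],0];print(q,(100*T.T@(q-p)).round(2))
E
```

```text
[ 0.63289434 -0.06529659  0.32326883] 61.16172860073338 [-0.36  0.29  0.55  1.34 -0.15  1.56 -0.33]
[ 0.45626611 -0.13109847  0.32326883] [-14.28 -12.3   -0.  ]
```

Emit:
jog_arm --rows "-3.6 -3 0 0 0 0 1;-3.6 -3.1 0 0 0 0 1;-3.6 -3.1 0 0 0 0 1;-3.5 -3.1 0 0 0 0 1;0 0 0 0 0 0 1"

```text
time: 13.88
position: [0.4536, -0.1324, 0.3244]
tool_rot: [-2.711, -1.585, -0.005]
ft_force: [0.9, 0.4, 0.9]
grip_width: 0.005
grip_force: 0.0
```

```bash
python3 - <<'E'
from h import *
c=imaging.get_image("wrist");np.save("w5.npy",c,allow_pickle=True)
for z in(.104,.174):print(proj(c,np.r_[AX,z]))
print(proj(c,np.r_[.668,-.2125,.14]))
t=imaging.get_image("top");np.save("t5.npy",t,allow_pickle=True)
cv2.imwrite("pics/w5.png",c["img"])
E
```

```text
(np.float64(320.768475050294), np.float64(95.76719675569954))
(np.float64(320.93622791696794), np.float64(88.77091813575949))
(np.float64(516.995573380077), np.float64(154.54620116215168))
```

View pics/w5.png

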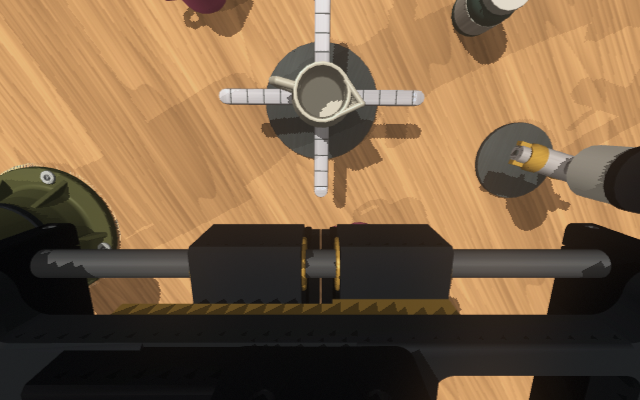

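The wrist view shows the jug squarely, with the spout tip at (363,104), handle end at (272,80), rim centre at (321,92), arm tips at (220,97), (423,98) and (321,195), and the nozzle tip at about (514,152).

```bash
python3 - <<'E'
from h import *
c=np.load("w5.npy",allow_pickle=True).item()
P=lambda u,v,z:onz(c,u,v,z)
dg=lambda d:np.degrees(np.arctan2(d[1],d[0])).round(1)
l,r,b=P(220,97,.104),P(423.5,97.5,.104),P(321,195,.104);m=(l+r)/2
print("axis",m,"arm",dg(r-l),dg(b-m),np.hypot(*(r-m)[:2]),np.hypot(*(b-m)[:2]))
s,h,n,k=P(363,104,.173),P(272,80,.154),P(514,152,.14),P(321,92,.174)
A=np.array([*AX,0])
for q in(m,A):print("spout",dg(s-q),np.hypot(*(s-q)[:2]),"handle",dg(q-h),np.hypot(*(h-q)[:2]),"noz",dg(n-q),np.hypot(*(n-q)[:2]))
print("h->s",dg(s-h),"rim",k,"rim->s",dg(s-k),n)
# subpixel: pale jug mask 
g=c["img"][55:125,262:372].astype(np.uint8);hsv=cv2.cvtColor(g,cv2.COLOR_BGR2HSV)
for v,u in((0,0),):
    y=cv2.cvtColor(g,cv2.COLOR_BGR2GRAY);print(y[38:58:2,88:108:1])
E
```

```text
axis [ 0.50474264 -0.04558773  0.104     ] arm -29.5 -119.7 0.12325331587197226 0.1214292991941162
spout -46.4 0.04264847442651934 handle -42.9 0.053538772105080644 noz -45.2 0.22893219447397248
spout -48.0 0.044345135422683514 handle -41.4 0.051957921601710956 noz -45.5 0.23058850239050732
h->s -44.4 rim [ 0.50308746 -0.04614718  0.174     ] rim->s -44.3 [ 0.66601998 -0.20806717  0.14      ]
[[173 111 142 171 199 216 204 187 175 190 191 191 167 127 191 192 191 191
  191 190]
 [166  79  98 129 161 189 210 212 193 172 168 193 168 127 192 192 192 192
  192 193]
 [144  80  98  96 114 151 181 206 215 199 183 177 166 127 193 193 193 193
  193 193]
 [115  94 120 120 110  95 139 169 196 213 204 190 156 142 193 193 193 193
  193 193]
 [ 85 112 140 143 144 140 123 127 159 187 209 212 195 172 161 190 192 192
  193 193]
 [ 91 116 152 165 168 161 183 195 204 206 204 221 208 185 153 152 179 180
  180 181]
 [165 167 187 197 206 218 225 225 206 188 173 160 143 122  89  66  63  64
   63  64]
 [211 223 228 222 199 183 168 155 135 114  87  71  69  70  73  73  72  74
   76  75]
 [193 178 164 148 128 103  80  71  73  73  73  73  73  74  74  74  74  74
   76  74]
 [122  95  68  53  49  49  57  71  73  73  72  72  72  73  73  73  74  75
   75  72]]
```

The jug's heading is about -45° (handle-to-spout -44.4°, spout from the axis -46.4°). The nozzle bears -45.2°, so they agree within the measuring error, and the arm is clear of everything.

```bash
python3 -c "
from bench import ticket
print(ticket.close_job())"
```

```text
the job is handed in; nothing more can be done
None
```

I pushed the turntable round by one arm until the jug's spout pointed at the spray nozzle, to within about 1.5° as measured from the wrist camera, and handed the job in at about 14 s with the robot clear and nothing else touched.

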